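Load the pull gauge and draw it to the set mark

ROBOT

A 7-joint arm with a two-finger parallel gripper is mounted at the origin on the work surface. World frame = base frame: x ahead of the robot, y to its left, z up, the work surface at z = 0. Lengths are in m, angles in rad, forces in N, time in s.
With the tool pointing down it reaches from about 0.4 to 0.925 m from the base axis. Payload 5.6 kg.
Tool frame: the origin (TCP) lies midway between the tips of the shut fingers; the grasp point (between the pads) lies hold_point_z behind it (hold_point_z is the distance from the TCP to the grasp point, in m); z points along the fingers, y is the line along which they close (so a half turn about z gives the same grasp; the last joint's range is limited). The gripper opens to 85 mm and grips with 20 to 120 N. Pads are 22 mm wide; open, the fingers measure 114 mm over their backs; the gripper's body (76 mm by 85 mm) begins 54 mm behind the grasp point. The pads swing forward as they close: fully open they stand 13 mm farther back than shut.
Start: joints at [1.12, 0.468, -0.012, 1.603, 0.006, 1.071, -0.056], TCP at [0.258, -0.597, 0.231] pointing down, gripper open.
Joint ranges: [-2.53, 2.53], [-0.31, 2.02], [-1.57, 1.55], [0.28, 2.44], [-1.29, 4.43], [0.15, 1.84], [-2.92, 2.92]. Speed limits (rad/s): [2.57, 2.57, 3.14, 3.14, 3.14, 3.14, 3.14].

INTERFACE

Orientations are given as a unit quaternion [w, x, y, z].
In Python, from bench import * gives the robot as it stands. The module is installed in compiled form; this text tells all that it offers.
- The arm moves only by the tool step_arm, never from a script. Its argument "increments" is a list of rows, each an object of numbers: "x", "y", "z": the shift along the tool's x, y, z in mm; "rx", "ry", "rz": the turn, a rotation vector about the tool's x, y, z in units of 8 degrees (1.0 is 8 degrees); "claw": the opening, from 0 (shut) to 1 (fully open). A call has 1 to 12 rows; each row shifts and turns the commanded pose from where the row before left it, along the tool's axes as they then stand; what a row does not reach is not made up. A row lasts 1/8 s, in which the tool goes at most 62.5 mm and 10.7 degrees, less where a joint would pass 70% of its speed; a pose out of reach is approached as far as the arm can. A call is refused whole if a number of a shift passes 62.5 or a number of a turn 1, either way. A call with a gripper value outside its range is refused whole. The fingers move at their own pace and stop on an object; "squeeze" is the grip in N (left out, the last holds). Time passes only in rows, so rows that do not move let the fingers close. It gives the time, the measured TCP pose, the force, the opening and the grip force at its end, in the units of the state.
- get_obs(): the state, without advancing time (a new reading comes with each control period).
- read_camera(name): name is "scene" or "top" or "wrist"; returns a dict with "image" (384x512x3 uint8, red, green, blue), "z_map" (384x512 float32, m along the optical axis (not along the pixel's ray), 0 where there is no reading), "fx", "fy", "cx", "cy" (pixels), "extrinsics" (4x4, takes a point from world to camera coordinates). Camera axes: x right, y down, z forward; pixel columns grow to the right and rows downward; lengths in m; the calibration is good to about 2 mm. The wrist camera is an equidistant fisheye: a pixel r from the principal point sees the ray r / f radians off the axis. A picture is of the moment at which its call begins.
- close_job(): hands the job in; it is judged then, once.
The state is a dict: "clock": time; "q": joint angles; "joint_vel": joint speeds; "tau": joint torques, N m; "tool_pos": TCP position; "ee_rot": TCP orientation; "force": force on the tool from outside, world axes, zero at the start; "ft_torque": the same for the moment, N m; "grip_width": opening from 0.0 (shut) to 1.0 (fully open); "finger_force": force on a finger pad.
Only numpy, scipy, OpenCV 4.12 (cv2) and the standard library are available. Lean on these libraries where they do the work, as an engineer would, in place of code of your own. Each camera call takes 0.05 s, during which the arm holds its last target. There are 200 camera calls.

TASK

Slide the top ceramic plate sideways off its stack, without lifting it, onto the steel stage of the pull gauge so that it lies wholly and squarely on the middle of the stage, let go of it, and leave the other two plates as they are. Then draw the sprung slide out by its black tab until the pointer stands at the tip of the brass clip, not past it, hold it there for two seconds, and ease it fully home with the plate still on the stage, never letting it snap back. Do not shift the clip or the other things on the bench.

Things in the scene. Friction and masses are not known exactly. Their poses are not given: they have to be found in the camera images.
- gauge: pull gauge: grey bed 335 x 62 mm fixed to the bench, a sprung steel slide on top, a spring barrel (top 64 mm up) at the far end. Origin: on the bench under the stage's middle (slide home). x runs along the bed to the barrel, -x end roughly towards the robot, z up. White scale ledge (top 42 mm up, ticks every 10 mm) along its -y side from x = -50 to -186 mm, out to y = -88 mm
- slide (a joint): how far the sprung slide is drawn out, in m, along the gauge's -x: 0 is fully home, 0.11 its stop. The spring pulls it home with 1.4 N at 0 rising by 0.9 N per 10 mm; let go, it snaps back. Nothing latches it
- stage (a point): centre of the top face of the stage, the flat open steel table of the slide: 90 mm along x, 76 mm along y, its top 50 mm above the bench, with open edges. Axes as the gauge's. A level neck 40 mm wide on its -x edge carries tab and pointer
- tab_top (a point): middle of the top edge of the pull tab, a black upright plate on the slide's neck, 85 mm from the stage's centre along -x: 12 mm thick along x, 40 mm wide along y, rising 34 mm above the stage's level to 84 mm above the bench. It can be pinched from above across its 12 mm thickness. It moves with the slide
- pointer (a point): tip of the thin dark pointer that sticks out to -y from the slide's neck over the scale; it moves with the slide. Axes as the gauge's
- set_clip (a joint): where the brass clip is set: the draw length in m at which the pointer stands exactly at the clip's tip, i.e. the value that joint slide must reach. The clip is stiff and stays where it is set
- mark (a point): inner tip of the brass clip, a saddle 12 mm along x, top 53 mm above the bench, on the outer edge of the scale ledge. The slide is at the mark when pointer and mark have the same x in the gauge's frame. Axes as the gauge's
- plate_stand: the low aluminium stand that carries the stack of plates, 66 x 66 mm, plates resting 27.5 mm above the bench between two 3 mm lips on its +y and -y edges (tops 45.5 mm up), fixed to the bench beside the stage, on its +y or its -y side, its centre about 76 mm from the stage's. Origin: centre of its underside; axes as the gauge's
- spare_stand: an identical stand on the other side of the stage, without plates; a steel weight stands on it. Origin: centre of its underside
- plate_top: the uppermost of three identical loose white ceramic plates stacked on the plate stand, 56 mm along its x, 60 mm along its y, 12 mm thick, about 0.1 kg. Origin: centre of its underside, at the start 51.5 mm above the bench, which is 1.5 mm above the stage. Axes as the gauge's within a few degrees
- plate_mid: the middle plate of the stack, of the same size. Origin: centre of its underside
- plate_low: the lowest plate of the stack, of the same size. Origin: centre of its underside
- weight: bystander: steel weight with a knob, 28 mm across, 44 mm tall, standing on the spare stand. Origin: centre of its underside
- vial: bystander: small amber jar, 32 mm across, 55 mm tall. Origin: centre of its underside
- beaker: bystander: empty glass beaker, 64 mm across, 85 mm tall. Origin: centre of its underside
- dish: bystander: shallow white weighing dish, 90 mm across, 22 mm tall. Origin: centre of its underside
- brush: bystander: small bench brush, 150 mm long, lying flat. Origin: middle of its length
- spatula: bystander: slim steel laboratory spatula, 178 mm long, 16 mm wide, lying flat. Origin: middle of its length
- flask: bystander: white plastic bottle with a cap, 52 mm across, 110 mm tall. Origin: centre of its underside
Mind the look-alikes: they are no part of the job. Leave any brown, green or turquoise look-alike of the plate_top alone.

How it is judged:
On the way, in this order (a step that is already met when the one before it is completed fails the run):
1. the top plate lies on the stage, released, with the slide home (x of plate_top in the frame of stage between -0.018 and 0.018 m and y of plate_top in the frame of stage between -0.01 and 0.01 m and z of plate_top in the frame of stage between -0.003 and 0.003 m and angle between the x axis of plate_top and the x axis of stage, either way round below 0.15 rad and value of joint slide below 0.006 m and contact force between the fingers and plate_top below 0.2 N), for 0.3 s.
2. the slide is drawn to the mark with the plate on the stage, and held there (x of plate_top in the frame of stage between -0.018 and 0.018 m and y of plate_top in the frame of stage between -0.01 and 0.01 m and z of plate_top in the frame of stage between -0.003 and 0.003 m and angle between the x axis of plate_top and the x axis of stage, either way round below 0.15 rad and x of pointer in the frame of mark between -0.005 and 0.005 m), for 1.5 s.
At the end, for the whole second after the job is handed in: The slide is home (within 4 mm); the top plate lies flat and at rest on the stage, its centre within 18 mm of the stage's centre along the gauge and 10 mm across, turned less than 0.15 rad; the other two plates have moved less than 6 mm (x of plate_top in the frame of stage between -0.018 and 0.018 m and y of plate_top in the frame of stage between -0.01 and 0.01 m and z of plate_top in the frame of stage between -0.003 and 0.003 m and angle between the x axis of plate_top and the x axis of stage, either way round below 0.15 rad and distance of each of plate_mid, plate_low from where it was at the start of the episode below 0.006 m and value of joint slide below 0.004 m and linear speed of plate_top below 0.01 m/s); the robot touches nothing.
It fails at once if the top plate is lifted (more than 10 mm above the stage) (z of plate_top in the frame of stage above 0.01 m).
It fails at once if the slide is drawn more than 9 mm past the mark (x of pointer in the frame of mark below -0.009 m).
It fails at once if the slide snaps back (faster than 0.35 m/s) (velocity of joint slide below -0.35 m/s).
It fails at once if the other plates are disturbed (moved more than 6 mm) (distance of any of plate_mid, plate_low from where it was at the start of the episode above 0.006 m).
It fails at once if the brass clip is shifted by more than 3 mm, or a bystander by more than 25 mm (distance of mark from where it was at the start of the episode above 0.003 m or distance of any of weight, vial, beaker, dish, brush, spatula, flask from where it was at the start of the episode above 0.025 m).
It also fails if it takes over 53 s, if anything falls off the work surface, if the arm or the gripper's body presses on something with over 40 N, if the wrist force passes 120 N, or if a joint passes its speed limit or range.

## Working session

There is one attempt and no reset: what is moved stays moved. The work goes in short steps, Python scripts to look and compute and a tool call to move; the robot and the scene stay as the last step left them, time stands still between calls to the robot, and variables do not carry over. Pictures are saved under pics/ and viewed, at most 10 in all, crops included, and the job is handed in when it is done.

Besides the shell and the picture viewer there is one more tool, called after "Request:" by a JSON object that holds its "api" and its "payload". step_arm: Moves the arm, as the interface text tells. Its arguments: {"type":"object","properties":{"increments":{"type":"array","items":{"type":"object","properties":{"x":{"type":"number"},"y":{"type":"number"},"z":{"type":"number"},"rx":{"type":"number"},"ry":{"type":"number"},"rz":{"type":"number"},"claw":{"type":"number"}}}},"squeeze":{"type":"number"}},"required":["increments"]}

```bash
mkdir -p pics; cat > h.py <<'E'
from bench import *
import numpy as np, cv2
def grab(n):
    c=read_camera(n); np.savez('pics/%s.npz'%n,**c); return c
def load(n): return dict(np.load('pics/%s.npz'%n))
def onplane(c,u,v,z):
    E=c['extrinsics'];R=E[:3,:3];o=-R.T@E[:3,3]
    d=R.T@np.array([(u-c['cx'])/c['fx'],(v-c['cy'])/c['fy'],1.])
    return o+d*(z-o[2])/d[2]
def cloud(c):
    z=c['z_map'];v,u=np.mgrid[:z.shape[0],:z.shape[1]]
    P=np.stack([(u-c['cx'])/c['fx']*z,(v-c['cy'])/c['fy']*z,z],-1)
    E=c['extrinsics'];return (P-E[:3,3])@E[:3,:3]
E
python3 - <<'E'
from h import *
a=[]
for n in("scene","top"):
    c=grab(n);a.append(c['image']);E=c['extrinsics'];print(n,c['fx'],c['cx'],c['cy'],-E[:3,:3].T@E[:3,3])
    cv2.imwrite('pics/%s1.png'%n,cv2.cvtColor(cv2.resize(c['image'],(800,600),interpolation=cv2.INTER_CUBIC),cv2.COLOR_RGB2BGR))
o=get_obs();print(o)
E
```

```text
scene 419.83993545115743 259.31365660426616 190.67485011462963 [ 1.05596787 -0.37520746  0.74063432]
top 400.6806591684561 259.8496880932328 194.06014473650413 [0.42922276 0.02056715 0.98053341]
{'clock': 0.1, 'q': array([ 1.12000801,  0.46831944, -0.01157747,  1.60354029,  0.00596301,
        1.07139515, -0.05629994]), 'joint_vel': array([-0.00054276, -0.00132428, -0.00081257, -0.00305251, -0.00114098,
        0.0005217 ,  0.00071642]), 'tau': array([ 8.27868953e-04, -5.33517694e+01,  2.10847490e-02, -2.51965249e+01,
        1.13877410e-02,  4.24186597e-03, -1.18516201e-05]), 'tool_pos': array([ 0.25751048, -0.59626343,  0.23041025]), 'ee_rot': array([-7.85946243e-04,  9.79295776e-01,  2.02433004e-01, -2.11399292e-04]), 'force': array([-0.17722042,  0.8329826 , -0.63392101]), 'ft_torque': array([-0.01212395, -0.01168176,  0.00238409]), 'finger_force': 0.0, 'grip_width': 0.9991787877964279}
```

View pics/top1.png

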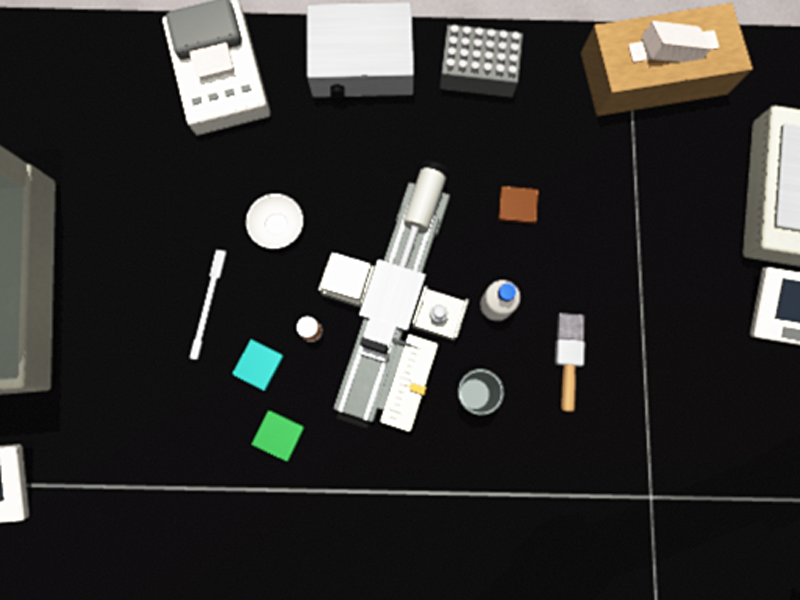

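View pics/scene1.png

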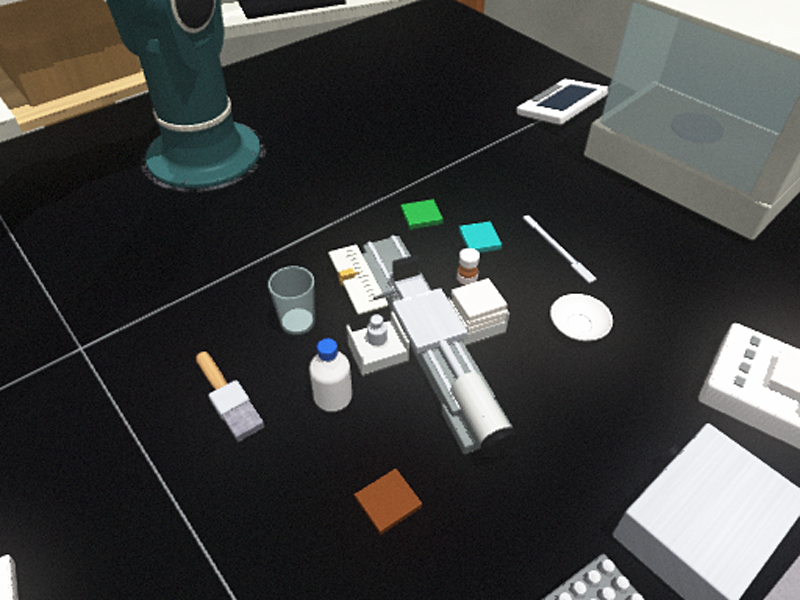

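Top view (800x600 scaled): the gauge runs from (365,415) to (430,175), with the stage at (392,293) and tab at (375,345). The clip is at (417,388) and the weight on the spare stand at (440,313).

Plate_top candidates:
- White plate stack at (345,278), scene (480,298)
- Turquoise (258,365)
- Green (278,436)
- Brown (519,204)

Only the white one is a stack on a stand beside the stage, on its +y side, so that is the one meant. Next I'll measure it and confirm in a crop.

```bash
python3 - <<'E'
from h import *
import bench; print([k for k in dir(bench) if not k.startswith('__')], getattr(bench,'hold_point_z',None))
for n in("top","scene"):
    c=load(n);P=cloud(c);im=c['image'].astype(int);hsv=cv2.cvtColor(c['image'],cv2.COLOR_RGB2HSV)
    ok=(c['z_map']>0)&(np.abs(P[...,0]-.45)<.25)&(np.abs(P[...,1])<.25)
    for nm,lo,hi in(("plate",.058,.069),("stage",.0465,.055),("ledge",.037,.0455)):
        m=(ok&(P[...,2]>lo)&(P[...,2]<hi)&(hsv[...,1]<60)&(hsv[...,2]>100)).astype(np.uint8)
        k,l,s,ce=cv2.connectedComponentsWithStats(m)
        for i in range(1,k):
            if s[i,4]<60: continue
            q=P[l==i];r=cv2.minAreaRect((q[:,:2]*1000).astype(np.float32))
            print(n,nm,s[i,4],ce[i].round(1),'z',np.median(q[:,2]).round(4),'xy',q[:,:2].mean(0).round(4),'rect',np.round(r[0],1),np.round(r[1],1),round(r[2],1))
    m=((hsv[...,0]>12)&(hsv[...,0]<32)&(hsv[...,1]>140)&(hsv[...,2]>120)&ok).astype(np.uint8)
    k,l,s,ce=cv2.connectedComponentsWithStats(m)
    for i in range(1,k):
        if s[i,4]>8: print(n,'brass',s[i,4],ce[i].round(1),P[l==i].mean(0).round(4),onplane(c,*ce[i],.053).round(4))
A=load("top")['image'][150:285,200:310]; B=load("scene")['image'][140:290,200:335]
A=cv2.resize(A,(400,490),interpolation=cv2.INTER_CUBIC);B=cv2.resize(B,(400,490),interpolation=cv2.INTER_CUBIC)
cv2.imwrite('pics/crop1.png',cv2.cvtColor(np.hstack([A,B]),cv2.COLOR_RGB2BGR))
E
```

```text
['IKError', 'close_job', 'get_obs', 'hold_point_z', 'read_camera'] 0.0187
top plate 601 [220.4 176.6] z 0.0625 xy [0.6374 0.109 ] rect [637.7 109.2] [60.  56.3] 74.3
top stage 1387 [249.5 191.1] z 0.0492 xy [0.6069 0.0402] rect [620.   36.2] [ 75.6 164.4] 72.8
top stage 98 [196.1 209.3] z 0.0536 xy [0.5601 0.1636] rect [559.9 163.9] [26.7 27.9] 4.1
top stage 68 [237.9 226.6] z 0.0491 xy [0.5221 0.0651] rect [522.   65.5] [38.4  9.7] 74.1
top ledge 1084 [260.7 245.1] z 0.041 xy [0.4812 0.011 ] rect [482.6  11.5] [ 48.9 135.3] 73.2
top brass 39 [267.5 248.6] [ 0.4729 -0.0047  0.0448] [ 0.4725 -0.0044  0.053 ]
scene plate 551 [306.3 190.5] z 0.0632 xy [0.6433 0.1086] rect [642.3 109.8] [61.8 57.9] 75.4
scene plate 68 [188.6 195.2] z 0.0628 xy [ 0.4948 -0.101 ] rect [ 493.  -100.8] [48.3 14. ] 61.1
scene plate 103 [211.4 242.7] z 0.0643 xy [ 0.6292 -0.1347] rect [ 624.  -133.4] [49.6 24.6] 53.6
scene stage 84 [300.3 164.3] z 0.0535 xy [0.5669 0.1632] rect [564.7 165.2] [28.7 27.6] 28.2
scene stage 1496 [276.  201.1] z 0.0497 xy [0.6162 0.0446] rect [622.7  44.8] [167.  120.5] 22.0
scene stage 61 [212.  247.3] z 0.0504 xy [ 0.6305 -0.1354] rect [ 626.9 -133. ] [50.2 21.1] 60.1
scene ledge 773 [229.3 178.4] z 0.0415 xy [0.4899 0.0106] rect [486.5  16. ] [ 55.6 139.6] 72.8
scene ledge 64 [311.  205.4] z 0.0408 xy [0.6691 0.1014] rect [669.4 101.9] [67.5  6.3] 69.7
scene brass 50 [221.3 175.4] [ 0.4784 -0.0032  0.0498] [ 0.4811 -0.0049  0.053 ]
```

View pics/crop1.png

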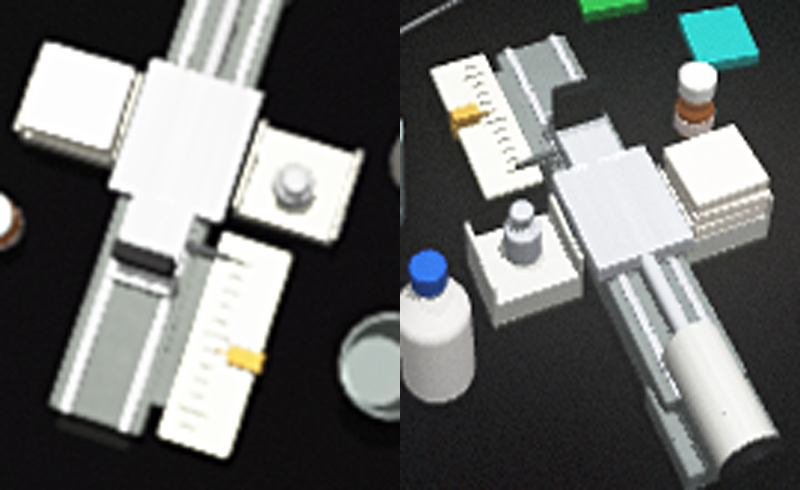

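The crop confirms it: the white stack of three on its stand, left of the stage. The stage centre is about (0.615, 0.0375) with gauge yaw about -17°, and the plate top is about 0.063 high in both views. Now I'll approach.

Request:
{"api": "step_arm", "payload": {"increments": [{"x": 45,"y": -35.5},{"x": 45,"y": -35.5},{"x": 45,"y": -35.5},{"x": 45,"y": -35.5},{"x": 45,"y": -35.5},{"x": 45,"y": -35.5},{"x": 45,"y": -35.5},{"x": 45,"y": -35.5},{"x": 45,"y": -35.5},{"x": 45,"y": -35.5},{"x": 45,"y": -35.5},{"x": 45,"y": -35.5}]}}

```text
schema error: expected keys x, y, z, rx, ry, rz, claw
```

Request:
{"api": "step_arm", "payload": {"increments": [{"rz": -1},{"rz": -1},{"rz": -1},{"rz": -1},{"rz": -1},{"rz": -1},{"rz": -0.2},{}]}}

```text
schema error: expected keys x, y, z, rx, ry, rz, claw
```

Request:
{"api": "step_arm", "payload": {"increments": [{"x": 45,"y": -35.5,"z": 0,"rx": 0,"ry": 0,"rz": 0,"claw": 1},{"x": 45,"y": -35.5,"z": 0,"rx": 0,"ry": 0,"rz": 0,"claw": 1},{"x": 45,"y": -35.5,"z": 0,"rx": 0,"ry": 0,"rz": 0,"claw": 1},{"x": 45,"y": -35.5,"z": 0,"rx": 0,"ry": 0,"rz": 0,"claw": 1},{"x": 45,"y": -35.5,"z": 0,"rx": 0,"ry": 0,"rz": 0,"claw": 1},{"x": 45,"y": -35.5,"z": 0,"rx": 0,"ry": 0,"rz": 0,"claw": 1},{"x": 45,"y": -35.5,"z": 0,"rx": 0,"ry": 0,"rz": 0,"claw": 1},{"x": 45,"y": -35.5,"z": 0,"rx": 0,"ry": 0,"rz": 0,"claw": 1},{"x": 45,"y": -35.5,"z": 0,"rx": 0,"ry": 0,"rz": 0,"claw": 1},{"x": 45,"y": -35.5,"z": 0,"rx": 0,"ry": 0,"rz": 0,"claw": 1},{"x": 45,"y": -35.5,"z": 0,"rx": 0,"ry": 0,"rz": 0,"claw": 1},{"x": 45,"y": -35.5,"z": 0,"rx": 0,"ry": 0,"rz": 0,"claw": 1}]}}

```text
clock: 1.6
tool_pos: [0.585, 0.01, 0.231]
ee_rot: [0.0, 0.979, 0.202, -0.0]
force: [1.4, -0.5, -0.6]
grip_width: 1.002
finger_force: 0.0
```

Request:
{"api": "step_arm", "payload": {"increments": [{"x": 0,"y": 0,"z": 0,"rx": 0,"ry": 0,"rz": -1,"claw": 1},{"x": 0,"y": 0,"z": 0,"rx": 0,"ry": 0,"rz": -1,"claw": 1},{"x": 0,"y": 0,"z": 0,"rx": 0,"ry": 0,"rz": -1,"claw": 1},{"x": 0,"y": 0,"z": 0,"rx": 0,"ry": 0,"rz": -1,"claw": 1},{"x": 0,"y": 0,"z": 0,"rx": 0,"ry": 0,"rz": -1,"claw": 1},{"x": 0,"y": 0,"z": 0,"rx": 0,"ry": 0,"rz": -1,"claw": 1},{"x": 0,"y": 0,"z": 0,"rx": 0,"ry": 0,"rz": -0.2,"claw": 1},{"x": 0,"y": 0,"z": 0,"rx": 0,"ry": 0,"rz": 0,"claw": 1}]}}

```text
clock: 2.6
tool_pos: [0.5844, 0.0083, 0.231]
ee_rot: [-0.0, 0.805, 0.594, -0.0]
force: [-1.5, -0.7, -0.2]
grip_width: 0.998
finger_force: 0.0
```

```bash
cat >> h.py <<'E'
from scipy.spatial.transform import Rotation as Ro
def tool():
    o=get_obs();w,x,y,z=o['ee_rot'];return o,Ro.from_quat([x,y,z,w]).as_matrix()
def go(target,yaw=-17.0):
    "shift in tool axes (mm) to a world point, and turn left (units of 8 deg) for tool y at yaw"
    o,R=tool();d=R.T@(np.array(target)-o['tool_pos'])*1000
    Rt=np.array([[np.cos(np.radians(yaw+90)),np.cos(np.radians(yaw)),0],[np.sin(np.radians(yaw+90)),np.sin(np.radians(yaw)),0],[0,0,-1]])
    rv=np.degrees(Ro.from_matrix(R.T@Rt).as_rotvec())/8
    print('t',round(o['clock'],2),'pos',o['tool_pos'].round(4),'f',o['force'].round(1),'grip',round(o['grip_width'],3),o['finger_force'],'shift',d.round(1),'turn',rv.round(3))
def wrist_on(c,u,v,z):
    E=c['extrinsics'];R=E[:3,:3];o=-R.T@E[:3,3]
    a=np.array([(u-c['cx'])/c['fx'],(v-c['cy'])/c['fy']]);r=np.hypot(*a)
    d=R.T@np.array([*(a/max(r,1e-9)*np.sin(r)),np.cos(r)]);return o+d*(z-o[2])/d[2]
E
python3 - <<'E'
from h import *
go([.640,.1095,.15])
c=grab('wrist')
cv2.imwrite('pics/w1.png',cv2.cvtColor(cv2.resize(c['image'],(800,600),interpolation=cv2.INTER_CUBIC),cv2.COLOR_RGB2BGR))
E=c['extrinsics'];print(-E[:3,:3].T@E[:3,3],c['fx'],c['cx'],c['cy'])
E
```

```text
t 2.6 pos [0.5844 0.0083 0.231 ] f [-1.5 -0.7 -0.2] grip 0.998 0.0 shift [113.1  23.3  81. ] turn [-0.004  0.001 -0.02 ]
[0.60439898 0.07734376 0.37382482] 297.3186396354542 257.3090650646845 190.68532113359564
```

View pics/w1.png

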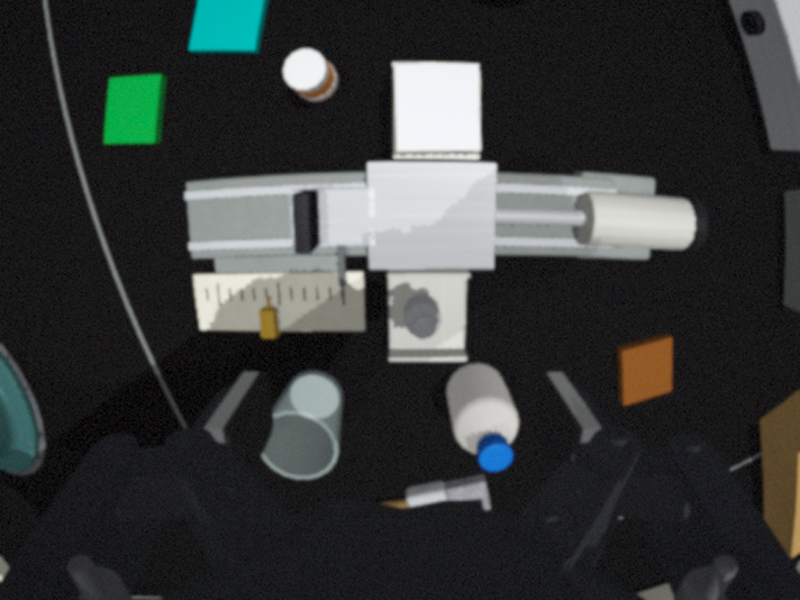

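The wrist view (800x600) shows:
- **Stage:** corners (367,162), (494,162), (495,269), (368,269)
- **Top plate:** (392,62) to (482,152)
- **Tab:** about (305,220)
- **Pointer tip:** about (343,303)
- **Clip tip:** about (268,299)

```bash
python3 - <<'E'
from h import *
c=load('wrist');s=.64
w=lambda p,z:wrist_on(c,p[0]*s,p[1]*s,z)
S=np.array([w(p,.05) for p in[(367,162),(494,162),(495,269),(368,269)]])
Pl=np.array([w(p,.0635) for p in[(392,62),(481,63),(482,152),(393,152)]])
def ang(a,b): return np.degrees(np.arctan2((b-a)[1],(b-a)[0])).round(1)
print('stage',S.mean(0).round(4),[ang(S[0],S[1]),ang(S[3],S[2]),ang(S[3],S[0])-90],np.linalg.norm(S[1]-S[0]).round(4),np.linalg.norm(S[3]-S[0]).round(4))
print('plate',Pl.mean(0).round(4),[ang(Pl[0],Pl[1]),ang(Pl[3],Pl[2]),ang(Pl[3],Pl[0])-90],np.linalg.norm(Pl[1]-Pl[0]).round(4),np.linalg.norm(Pl[3]-Pl[0]).round(4))
y=np.radians(-17);G=np.array([[np.cos(y),np.sin(y)],[-np.sin(y),np.cos(y)]])
f=lambda p:(G@(p[:2]-np.array([.615,.0375]))*1000).round(1)
print('stage',f(S.mean(0)),'plate',f(Pl.mean(0)))
for n,p,z in[('pointer',(343,303),.05),('cliptip',(268,299),.05),('clip',(269,323),.053),('tabL',(295,220),.084),('tabR',(318,220),.05),('tab near top',(305,192),.084)]:
    print(n,f(w(p,z)))
I=c['image'][165:225,120:240]
cv2.imwrite('pics/w2.png',cv2.cvtColor(cv2.resize(I,(800,400),interpolation=cv2.INTER_CUBIC),cv2.COLOR_RGB2BGR))
# second-view heights and clip in top view
t=load('top')
for n,p,z in[('clip top',(267.5,248.6),.053)]: print(n,f(onplane(t,*p,z)))
q=load('scene');print('clip scene',f(onplane(q,221.3,175.4,.051)))
E
```

```text
stage [0.6138 0.0382 0.05  ] [np.float64(-16.4), np.float64(-17.0), np.float64(-17.299999999999997)] 0.0881 0.0759
plate [0.6384 0.1093 0.0635] [np.float64(-16.3), np.float64(-16.2), np.float64(-16.5)] 0.0589 0.0613
stage [-1.3  0.3] plate [ 1.4 75.5]
pointer [-65.4 -63.2]
cliptip [-122.3  -60.1]
clip [-122.3  -78. ]
tabL [-90.1   2.2]
tabR [-81.3  -2. ]
tab near top [-82.9  19.9]
clip top [-123.9  -81.8]
clip scene [-117.5  -79.2]
```

View pics/w2.png

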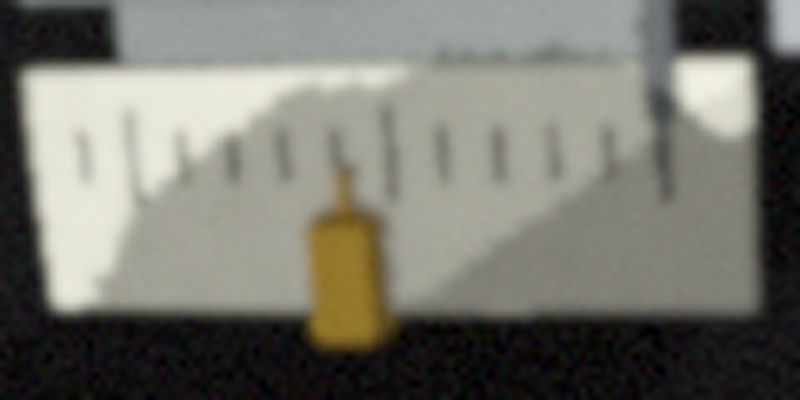

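Request:
{"api": "step_arm", "payload": {"increments": [{"x": 56,"y": 11,"z": 0,"rx": 0,"ry": 0,"rz": 0,"claw": 0.82},{"x": 56,"y": 11,"z": 0,"rx": 0,"ry": 0,"rz": -0.02,"claw": 0.82},{"x": 0,"y": 0,"z": 50,"rx": 0,"ry": 0,"rz": 0,"claw": 0.82},{"x": 0,"y": 0,"z": 50,"rx": 0,"ry": 0,"rz": 0,"claw": 0.82},{"x": 0,"y": 0,"z": 36,"rx": 0,"ry": 0,"rz": 0,"claw": 0.82},{"x": 0,"y": 0,"z": 0,"rx": 0,"ry": 0,"rz": 0,"claw": 0.82},{"x": 0,"y": 0,"z": 0,"rx": 0,"ry": 0,"rz": 0,"claw": 0.82}]}}

```text
clock: 3.52
tool_pos: [0.6395, 0.1096, 0.0968]
ee_rot: [0.0, 0.803, 0.596, 0.001]
force: [0.7, 0.5, 0.3]
grip_width: 0.819
finger_force: 0.0
```

```bash
python3 - <<'E'
from h import *
go([.6384,.1093,.0495])
c=grab('wrist')
cv2.imwrite('pics/w3.png',cv2.cvtColor(cv2.resize(c['image'],(800,600),interpolation=cv2.INTER_CUBIC),cv2.COLOR_RGB2BGR))
E
```

```text
t 3.52 pos [0.6395 0.1096 0.0968] f [0.7 0.5 0.3] grip 0.819 0.0 shift [-0.7 -1.  47.3] turn [ 0.014 -0.008  0.012]
```

View pics/w3.png

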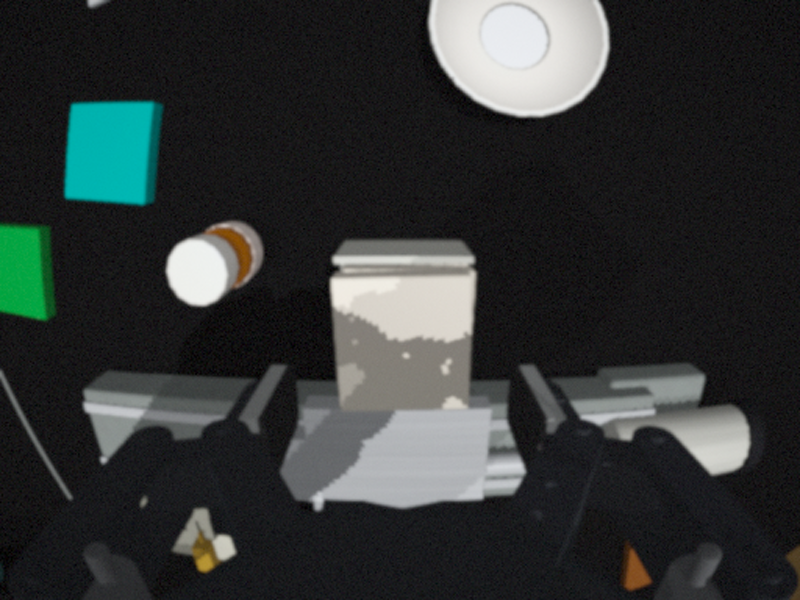

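The fingers (x about 280 and 525) straddle the plate (332–475) symmetrically, so I'll descend and close gently.

Request:
{"api": "step_arm", "payload": {"increments": [{"x": -0.7,"y": -1,"z": 25,"rx": 0,"ry": 0,"rz": 0,"claw": 0.82},{"x": 0,"y": 0,"z": 14,"rx": 0,"ry": 0,"rz": 0,"claw": 0.82},{"x": 0,"y": 0,"z": 8,"rx": 0,"ry": 0,"rz": 0,"claw": 0.82},{"x": 0,"y": 0,"z": 0,"rx": 0,"ry": 0,"rz": 0,"claw": 0.82},{"x": 0,"y": 0,"z": 0,"rx": 0,"ry": 0,"rz": 0,"claw": 0.82}], "squeeze": 20}}

```text
clock: 4.2
tool_pos: [0.6378, 0.1089, 0.049]
ee_rot: [0.0, 0.803, 0.596, 0.001]
force: [0.7, 0.1, 0.5]
grip_width: 0.819
finger_force: 0.0
```

Request:
{"api": "step_arm", "payload": {"increments": [{"x": 0,"y": 0,"z": 0,"rx": 0,"ry": 0,"rz": 0,"claw": 0.7},{"x": 0,"y": 0,"z": 0,"rx": 0,"ry": 0,"rz": 0,"claw": 0.62},{"x": 0,"y": 0,"z": 0,"rx": 0,"ry": 0,"rz": 0,"claw": 0.55},{"x": 0,"y": 0,"z": 0,"rx": 0,"ry": 0,"rz": 0,"claw": 0.55},{"x": 0,"y": 0,"z": 0,"rx": 0,"ry": 0,"rz": 0,"claw": 0.55}], "squeeze": 20}}

```text
clock: 4.82
tool_pos: [0.6379, 0.1088, 0.0491]
ee_rot: [0.0, 0.803, 0.596, 0.001]
force: [0.7, 0.0, 5.1]
grip_width: 0.642
finger_force: 22.3
```

```bash
python3 - <<'E'
from h import *
go([.614,.038,.0485])
E
```

```text
t 4.83 pos [0.6379 0.1088 0.0491] f [0.7 0.  5.1] grip 0.642 22.314055860042572 shift [-74.7  -2.3   0.5] turn [ 0.01  -0.004  0.014]
```

Request:
{"api": "step_arm", "payload": {"increments": [{"x": 0,"y": 0,"z": -0.5,"rx": 0,"ry": 0,"rz": 0,"claw": 0.55},{"x": -6,"y": 0,"z": 0,"rx": 0,"ry": 0,"rz": 0,"claw": 0.55},{"x": -10,"y": -0.3,"z": 0,"rx": 0,"ry": 0,"rz": 0,"claw": 0.55},{"x": -10,"y": -0.3,"z": 0,"rx": 0,"ry": 0,"rz": 0,"claw": 0.55},{"x": -10,"y": -0.3,"z": 0,"rx": 0,"ry": 0,"rz": 0,"claw": 0.55},{"x": -10,"y": -0.3,"z": 0,"rx": 0,"ry": 0,"rz": 0,"claw": 0.55},{"x": -10,"y": -0.3,"z": 0,"rx": 0,"ry": 0,"rz": 0,"claw": 0.55},{"x": -10,"y": -0.3,"z": 0,"rx": 0,"ry": 0,"rz": 0,"claw": 0.55},{"x": -8.5,"y": -0.5,"z": 0,"rx": 0,"ry": 0,"rz": 0,"claw": 0.55},{"x": 0,"y": 0,"z": 0,"rx": 0,"ry": 0,"rz": 0,"claw": 0.55},{"x": 0,"y": 0,"z": 0,"rx": 0,"ry": 0,"rz": 0,"claw": 0.55}]}}

```text
clock: 6.2
tool_pos: [0.613, 0.038, 0.0483]
ee_rot: [-0.0, 0.803, 0.596, -0.0]
force: [-0.2, 0.3, -1.0]
grip_width: 0.646
finger_force: 21.6
```

```bash
python3 - <<'E'
from h import *
go([.614,.038,.0475])
E
```

```text
t 6.2 pos [0.613  0.038  0.0483] f [-0.2  0.3 -1. ] grip 0.646 21.63607746362686 shift [0.2 1.  0.8] turn [-0.007  0.003  0.015]
```

Request:
{"api": "step_arm", "payload": {"increments": [{"x": 0,"y": 0.5,"z": 0.8,"rx": 0,"ry": 0,"rz": 0,"claw": 0.55},{"x": 0,"y": 0,"z": 0,"rx": 0,"ry": 0,"rz": 0,"claw": 0.55},{"x": 0,"y": 0,"z": 0,"rx": 0,"ry": 0,"rz": 0,"claw": 0.68},{"x": 0,"y": 0,"z": 0,"rx": 0,"ry": 0,"rz": 0,"claw": 0.8},{"x": 0,"y": 0,"z": 0,"rx": 0,"ry": 0,"rz": 0,"claw": 0.85},{"x": 0,"y": 0,"z": 0,"rx": 0,"ry": 0,"rz": 0,"claw": 0.85},{"x": 0,"y": 0,"z": -20,"rx": 0,"ry": 0,"rz": 0,"claw": 0.85},{"x": 0,"y": 0,"z": -40,"rx": 0,"ry": 0,"rz": 0,"claw": 0.85},{"x": 0,"y": 0,"z": -50,"rx": 0,"ry": 0,"rz": 0,"claw": 0.85},{"x": -30,"y": -45,"z": -10,"rx": 0,"ry": 0,"rz": 0,"claw": 0.5},{"x": -30,"y": -40,"z": 0,"rx": 0,"ry": 0,"rz": 0,"claw": 0.5},{"x": 0,"y": 0,"z": 0,"rx": 0,"ry": 0,"rz": 0,"claw": 0.5}]}}

```text
clock: 7.7
tool_pos: [0.5123, 0.0036, 0.1692]
ee_rot: [0.001, 0.804, 0.595, -0.001]
force: [1.2, 0.1, 1.1]
grip_width: 0.501
finger_force: 0.0
```

```bash
python3 - <<'E'
from h import *
go([.53,.06,.07])
c=grab('wrist')
cv2.imwrite('pics/w4.png',cv2.cvtColor(cv2.resize(c['image'],(800,600),interpolation=cv2.INTER_CUBIC),cv2.COLOR_RGB2BGR))
E
```

```text
t 7.7 pos [0.5123 0.0036 0.1692] f [1.2 0.1 1.1] grip 0.501 0.0 shift [59.4  0.5 99.1] turn [0.    0.02  0.005]
```

View pics/w4.png

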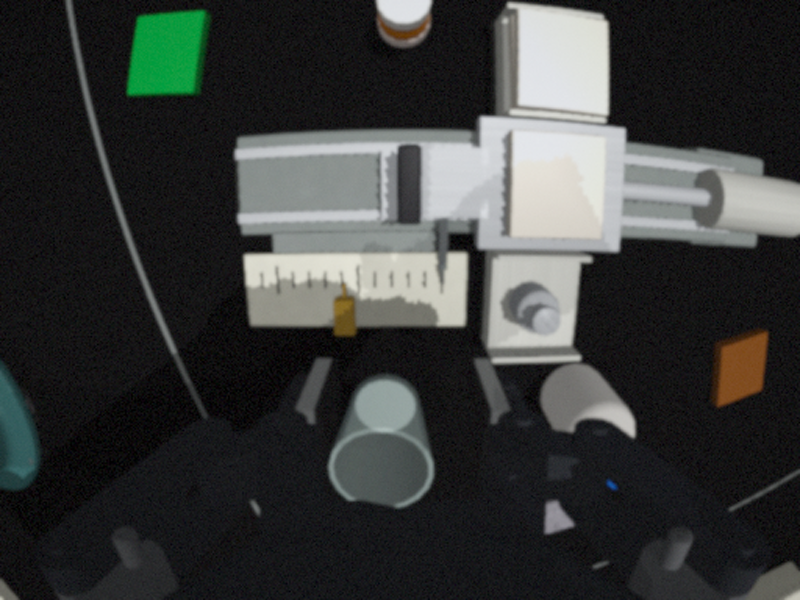

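The plate lies on the stage (plate top 510–605 × 130–240, stage 479–626 × 117–250). The tab's top face is at about (409,147)–(409,222), the pointer at about (442,270) and the clip tip at about (344,285).

```bash
python3 - <<'E'
from h import *
c=load('wrist');s=.64
w=lambda p,z:wrist_on(c,p[0]*s,p[1]*s,z)
S=np.array([w(p,.05) for p in[(479,117),(626,128),(619,251),(477,247)]])
Pl=np.array([w(p,.062) for p in[(511,130),(607,135),(603,241),(511,237)]])
y=np.radians(-17);G=np.array([[np.cos(y),np.sin(y)],[-np.sin(y),np.cos(y)]])
f=lambda p:(G@(p[:2]-np.array([.6145,.038]))*1000).round(1)
print([f(x) for x in S],f(S.mean(0)));print([f(x) for x in Pl],f(Pl.mean(0)))
for n,p,z in[('pointer',(442,270),.05),('cliptip',(344,285),.05),('clip',(344,300),.053),('tab1',(409,147),.084),('tab2',(409,222),.084),('tabL',(398,185),.084),('tabR',(420,185),.084)]: print(n,f(w(p,z)))
m=(G.T@np.array([-.085,0]))+[.6145,.038];print('tab exp',m)
go([*m,.062])
E
```

```text
[array([-46.2,  37.4]), array([44.8, 38.3]), array([ 44.8, -37.4]), array([-45.8, -37.1])] [-0.6  0.3]
[array([-30.6,  29.9]), array([26.4, 31.6]), array([ 27.4, -29.7]), array([-28.8, -29. ])] [-1.4  0.7]
pointer [-65.9 -50.9]
cliptip [-123.   -59.9]
clip [-122.9  -68.2]
tab1 [-85.7  18.1]
tab2 [-85.6 -18.8]
tabL [-91.   -0.5]
tabR [-80.3  -0.5]
tab exp [0.5332141  0.06285159]
t 7.75 pos [0.5147 0.0044 0.1696] f [0.4 0.3 0.2] grip 0.498 0.0 shift [ 61.4   0.5 107.5] turn [0.016 0.006 0.008]
```

Request:
{"api": "step_arm", "payload": {"increments": [{"x": 30,"y": 0,"z": 0,"rx": 0,"ry": 0,"rz": 0,"claw": 0.5},{"x": 31,"y": 0.5,"z": 0,"rx": 0,"ry": 0,"rz": 0,"claw": 0.5},{"x": 0,"y": 0,"z": 40,"rx": 0,"ry": 0,"rz": 0,"claw": 0.5},{"x": 0,"y": 0,"z": 35,"rx": 0,"ry": 0,"rz": 0,"claw": 0.5},{"x": 0,"y": 0,"z": 20,"rx": 0,"ry": 0,"rz": 0,"claw": 0.5},{"x": 0,"y": 0,"z": 11,"rx": 0,"ry": 0,"rz": 0,"claw": 0.5},{"x": 0,"y": 0,"z": 0,"rx": 0,"ry": 0,"rz": 0,"claw": 0.5},{"x": 0,"y": 0,"z": 0,"rx": 0,"ry": 0,"rz": 0,"claw": 0.5}]}}

```text
clock: 8.75
tool_pos: [0.5343, 0.0638, 0.0629]
ee_rot: [0.0, 0.803, 0.596, 0.001]
force: [-0.5, 0.4, 0.4]
grip_width: 0.5
finger_force: 0.0
```

```bash
python3 - <<'E'
from h import *
go([.5332,.0628,.062])
E
```

```text
t 8.75 pos [0.5343 0.0638 0.0629] f [-0.5  0.4  0.4] grip 0.5 0.0 shift [-1.3 -0.8  0.9] turn [ 0.012 -0.005  0.016]
```

Positioned over the tab, so I'll close on it.

Request:
{"api": "step_arm", "payload": {"increments": [{"x": -1,"y": -0.8,"z": 0,"rx": 0,"ry": 0,"rz": 0,"claw": 0.35},{"x": 0,"y": 0,"z": 0,"rx": 0,"ry": 0,"rz": 0,"claw": 0.2},{"x": 0,"y": 0,"z": 0,"rx": 0,"ry": 0,"rz": 0,"claw": 0.05},{"x": 0,"y": 0,"z": 0,"rx": 0,"ry": 0,"rz": 0,"claw": 0.05},{"x": 0,"y": 0,"z": 0,"rx": 0,"ry": 0,"rz": 0,"claw": 0.05},{"x": 0,"y": 0,"z": 0,"rx": 0,"ry": 0,"rz": 0,"claw": 0.05}], "squeeze": 35}}

```text
clock: 9.5
tool_pos: [0.5331, 0.0625, 0.0626]
ee_rot: [0.001, 0.803, 0.596, 0.0]
force: [1.2, -1.6, 5.0]
grip_width: 0.13
finger_force: 35.7
```

```bash
python3 - <<'E'
from h import *
go([.5332,.0628,.062])
E
```

```text
t 9.5 pos [0.5331 0.0625 0.0626] f [ 1.2 -1.6  5. ] grip 0.13 35.73634743690491 shift [0.4 0.  0.6] turn [ 0.011 -0.     0.014]
```

Request:
{"api": "step_arm", "payload": {"increments": [{"x": 0,"y": -2,"z": 0,"rx": 0,"ry": 0,"rz": 0,"claw": 0.05},{"x": 0,"y": -4,"z": 0,"rx": 0,"ry": 0,"rz": 0,"claw": 0.05},{"x": 0,"y": -5,"z": 0,"rx": 0,"ry": 0,"rz": 0,"claw": 0.05},{"x": 0,"y": -5,"z": 0,"rx": 0,"ry": 0,"rz": 0,"claw": 0.05},{"x": 0,"y": -5,"z": 0,"rx": 0,"ry": 0,"rz": 0,"claw": 0.05},{"x": 0,"y": -5,"z": 0,"rx": 0,"ry": 0,"rz": 0,"claw": 0.05},{"x": 0,"y": -5,"z": 0,"rx": 0,"ry": 0,"rz": 0,"claw": 0.05},{"x": 0,"y": -5,"z": 0,"rx": 0,"ry": 0,"rz": 0,"claw": 0.05},{"x": 0,"y": -5,"z": 0,"rx": 0,"ry": 0,"rz": 0,"claw": 0.05},{"x": 0,"y": -5,"z": 0,"rx": 0,"ry": 0,"rz": 0,"claw": 0.05},{"x": 0,"y": -4,"z": 0,"rx": 0,"ry": 0,"rz": 0,"claw": 0.05},{"x": 0,"y": -3,"z": 0,"rx": 0,"ry": 0,"rz": 0,"claw": 0.05}]}}

```text
clock: 11.0
tool_pos: [0.4834, 0.0775, 0.0626]
ee_rot: [0.001, 0.803, 0.595, 0.001]
force: [5.0, -2.4, 2.9]
grip_width: 0.132
finger_force: 35.4
```

```bash
python3 - <<'E'
from h import *
go([.5331-.057*np.cos(.2967),.0625+.057*np.sin(.2967),.062])
a=grab('wrist')['image'];b=grab('scene')['image'][120:255,180:340]
A=cv2.resize(a[100:330,60:400],(800,400*0+330),interpolation=cv2.INTER_CUBIC)
B=cv2.resize(b,(320,270),interpolation=cv2.INTER_CUBIC);B2=cv2.resize(load('scene')['image'][150:210,205:285],(480,270),interpolation=cv2.INTER_CUBIC)
cv2.imwrite('pics/w5.png',cv2.cvtColor(np.vstack([A,np.hstack([B,B2])]),cv2.COLOR_RGB2BGR))
E
```

```text
t 11.0 pos [0.4834 0.0775 0.0626] f [ 5.  -2.4  2.9] grip 0.132 35.401461124420166 shift [ 0.2 -5.   0.6] turn [ 0.026 -0.006  0.01 ]
```

View pics/w5.png

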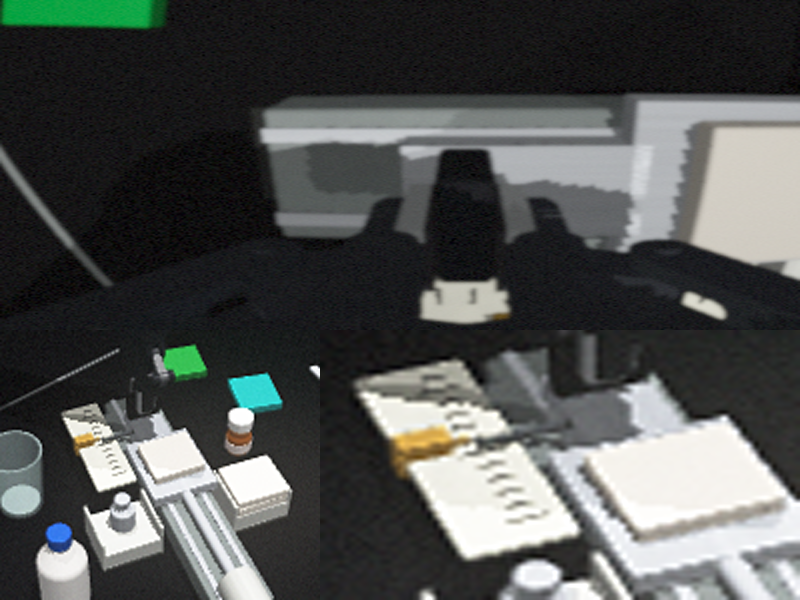

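The plate is still on the stage, and the pointer (at about (475,443) in the lower right inset) is nearly in line with the clip tip. I'll pull 4 mm more, then zoom in.

Request:
{"api": "step_arm", "payload": {"increments": [{"x": 0,"y": -2,"z": 0,"rx": 0,"ry": 0,"rz": 0,"claw": 0.05},{"x": 0,"y": -2,"z": 0,"rx": 0,"ry": 0,"rz": 0,"claw": 0.05},{"x": 0,"y": 0,"z": 0,"rx": 0,"ry": 0,"rz": 0,"claw": 0.05},{"x": 0,"y": 0,"z": 0,"rx": 0,"ry": 0,"rz": 0,"claw": 0.05}]}}

```text
clock: 11.6
tool_pos: [0.4796, 0.0787, 0.0626]
ee_rot: [0.001, 0.803, 0.595, 0.001]
force: [6.0, -3.9, 3.6]
grip_width: 0.132
finger_force: 35.5
```

```bash
python3 - <<'E'
from h import *
go([.5331-.057*np.cos(.2967),.0625+.057*np.sin(.2967),.062])
b=grab('scene')['image'][160:190,212:252]; t=grab('top')['image'][225:265,245:285]
B=cv2.resize(b,(800,600),interpolation=cv2.INTER_CUBIC)
cv2.imwrite('pics/s6.png',cv2.cvtColor(B,cv2.COLOR_RGB2BGR))
E
```

```text
t 11.6 pos [0.4796 0.0787 0.0626] f [ 6.  -3.9  3.6] grip 0.132 35.48808932304382 shift [ 0.2 -1.1  0.6] turn [ 0.025 -0.006  0.01 ]
```

View pics/s6.png

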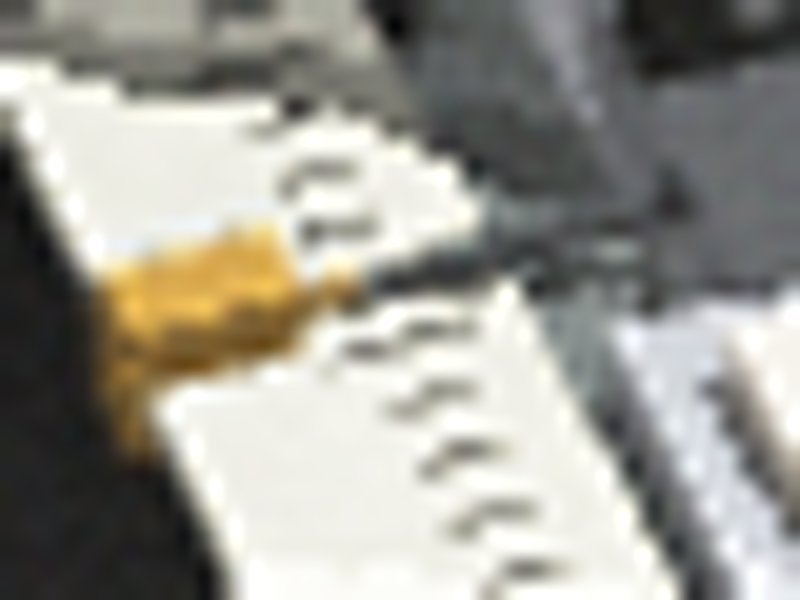

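The pointer tip at (375,285) lines up with the clip tip at (345,290), with under 1 mm between them at 60 px per 10 mm tick. Now holding.

Request:
{"api": "step_arm", "payload": {"increments": [{"x": 0,"y": 0,"z": 0,"rx": 0,"ry": 0,"rz": 0,"claw": 0.05},{"x": 0,"y": 0,"z": 0,"rx": 0,"ry": 0,"rz": 0,"claw": 0.05},{"x": 0,"y": 0,"z": 0,"rx": 0,"ry": 0,"rz": 0,"claw": 0.05},{"x": 0,"y": 0,"z": 0,"rx": 0,"ry": 0,"rz": 0,"claw": 0.05},{"x": 0,"y": 0,"z": 0,"rx": 0,"ry": 0,"rz": 0,"claw": 0.05},{"x": 0,"y": 0,"z": 0,"rx": 0,"ry": 0,"rz": 0,"claw": 0.05},{"x": 0,"y": 0,"z": 0,"rx": 0,"ry": 0,"rz": 0,"claw": 0.05},{"x": 0,"y": 0,"z": 0,"rx": 0,"ry": 0,"rz": 0,"claw": 0.05},{"x": 0,"y": 0,"z": 0,"rx": 0,"ry": 0,"rz": 0,"claw": 0.05},{"x": 0,"y": 0,"z": 0,"rx": 0,"ry": 0,"rz": 0,"claw": 0.05},{"x": 0,"y": 0,"z": 0,"rx": 0,"ry": 0,"rz": 0,"claw": 0.05},{"x": 0,"y": 0,"z": 0,"rx": 0,"ry": 0,"rz": 0,"claw": 0.05}]}}

```text
clock: 13.2
tool_pos: [0.4796, 0.0787, 0.0626]
ee_rot: [0.001, 0.803, 0.595, 0.001]
force: [5.1, -4.4, 3.2]
grip_width: 0.133
finger_force: 35.5
```

Request:
{"api": "step_arm", "payload": {"increments": [{"x": 0,"y": 0,"z": 0,"rx": 0,"ry": 0,"rz": 0,"claw": 0.05},{"x": 0,"y": 0,"z": 0,"rx": 0,"ry": 0,"rz": 0,"claw": 0.05},{"x": 0,"y": 0,"z": 0,"rx": 0,"ry": 0,"rz": 0,"claw": 0.05},{"x": 0,"y": 0,"z": 0,"rx": 0,"ry": 0,"rz": 0,"claw": 0.05},{"x": 0,"y": 0,"z": 0,"rx": 0,"ry": 0,"rz": 0,"claw": 0.05},{"x": 0,"y": 0,"z": 0,"rx": 0,"ry": 0,"rz": 0,"claw": 0.05}]}}

```text
clock: 13.95
tool_pos: [0.4796, 0.0787, 0.0626]
ee_rot: [0.001, 0.803, 0.595, 0.001]
force: [5.4, -2.7, 4.4]
grip_width: 0.134
finger_force: 35.5
```

Request:
{"api": "step_arm", "payload": {"increments": [{"x": 0,"y": 2,"z": 0,"rx": 0,"ry": 0,"rz": 0,"claw": 0.05},{"x": 0,"y": 4,"z": 0,"rx": 0,"ry": 0,"rz": 0,"claw": 0.05},{"x": 0,"y": 5,"z": 0,"rx": 0,"ry": 0,"rz": 0,"claw": 0.05},{"x": 0,"y": 5,"z": 0,"rx": 0,"ry": 0,"rz": 0,"claw": 0.05},{"x": 0,"y": 5,"z": 0,"rx": 0,"ry": 0,"rz": 0,"claw": 0.05},{"x": 0,"y": 5,"z": 0,"rx": 0,"ry": 0,"rz": 0,"claw": 0.05},{"x": 0,"y": 5,"z": 0,"rx": 0,"ry": 0,"rz": 0,"claw": 0.05},{"x": 0,"y": 5,"z": 0,"rx": 0,"ry": 0,"rz": 0,"claw": 0.05},{"x": 0,"y": 5,"z": 0,"rx": 0,"ry": 0,"rz": 0,"claw": 0.05},{"x": 0,"y": 5,"z": 0,"rx": 0,"ry": 0,"rz": 0,"claw": 0.05},{"x": 0,"y": 4,"z": 0,"rx": 0,"ry": 0,"rz": 0,"claw": 0.05},{"x": 0,"y": 3,"z": 0,"rx": 0,"ry": 0,"rz": 0,"claw": 0.05}]}}

```text
clock: 15.45
tool_pos: [0.5291, 0.0637, 0.0626]
ee_rot: [0.0, 0.803, 0.596, 0.0]
force: [0.6, -2.2, 8.3]
grip_width: 0.134
finger_force: 36.1
```

Request:
{"api": "step_arm", "payload": {"increments": [{"x": 0,"y": 2,"z": 0,"rx": 0,"ry": 0,"rz": 0,"claw": 0.05},{"x": 0,"y": 1.5,"z": 0,"rx": 0,"ry": 0,"rz": 0,"claw": 0.05},{"x": 0,"y": 0,"z": 0,"rx": 0,"ry": 0,"rz": 0,"claw": 0.05},{"x": 0,"y": 0,"z": 0,"rx": 0,"ry": 0,"rz": 0,"claw": 0.05}]}}

```text
clock: 15.95
tool_pos: [0.5324, 0.0627, 0.0626]
ee_rot: [0.001, 0.803, 0.596, 0.0]
force: [0.9, -2.7, 7.4]
grip_width: 0.132
finger_force: 36.0
```

```bash
python3 - <<'E'
from h import *
go([.5331,.0625,.0626])
E
```

```text
t 15.95 pos [0.5324 0.0627 0.0626] f [ 0.9 -2.7  7.4] grip 0.132 35.95708429813385 shift [ 0.   0.7 -0. ] turn [ 0.01  -0.     0.014]
```

Request:
{"api": "step_arm", "payload": {"increments": [{"x": 0,"y": 1,"z": 0,"rx": 0,"ry": 0,"rz": 0,"claw": 0.05},{"x": 0,"y": 0,"z": 0,"rx": 0,"ry": 0,"rz": 0,"claw": 0.05},{"x": 0,"y": 0,"z": 0,"rx": 0,"ry": 0,"rz": 0,"claw": 0.16},{"x": 0,"y": 0,"z": 0,"rx": 0,"ry": 0,"rz": 0,"claw": 0.3},{"x": 0,"y": 0,"z": 0,"rx": 0,"ry": 0,"rz": 0,"claw": 0.5},{"x": 0,"y": 0,"z": 0,"rx": 0,"ry": 0,"rz": 0,"claw": 0.5},{"x": 0,"y": 0,"z": -20,"rx": 0,"ry": 0,"rz": 0,"claw": 0.5},{"x": 0,"y": 0,"z": -45,"rx": 0,"ry": 0,"rz": 0,"claw": 0.5},{"x": 0,"y": 0,"z": -50,"rx": 0,"ry": 0,"rz": 0,"claw": 0.5},{"x": -50,"y": 0,"z": 0,"rx": 0,"ry": 0,"rz": 0,"claw": 0.5},{"x": 0,"y": 0,"z": 0,"rx": 0,"ry": 0,"rz": 0,"claw": 0.5},{"x": 0,"y": 0,"z": 0,"rx": 0,"ry": 0,"rz": 0,"claw": 0.5}]}}

```text
clock: 17.45
tool_pos: [0.5181, 0.015, 0.1768]
ee_rot: [-0.0, 0.803, 0.596, 0.0]
force: [0.3, 0.1, 0.2]
grip_width: 0.498
finger_force: 0.0
```

```bash
python3 - <<'E'
from h import *
go([.5331,.0625,.0626])
c=grab('wrist')
cv2.imwrite('pics/w7.png',cv2.cvtColor(cv2.resize(c['image'],(800,600),interpolation=cv2.INTER_CUBIC),cv2.COLOR_RGB2BGR))
E
```

```text
t 17.45 pos [0.5181 0.015  0.1768] f [0.3 0.1 0.2] grip 0.498 0.0 shift [ 49.8   0.6 114.3] turn [-0.002 -0.002  0.012]
```

View pics/w7.png

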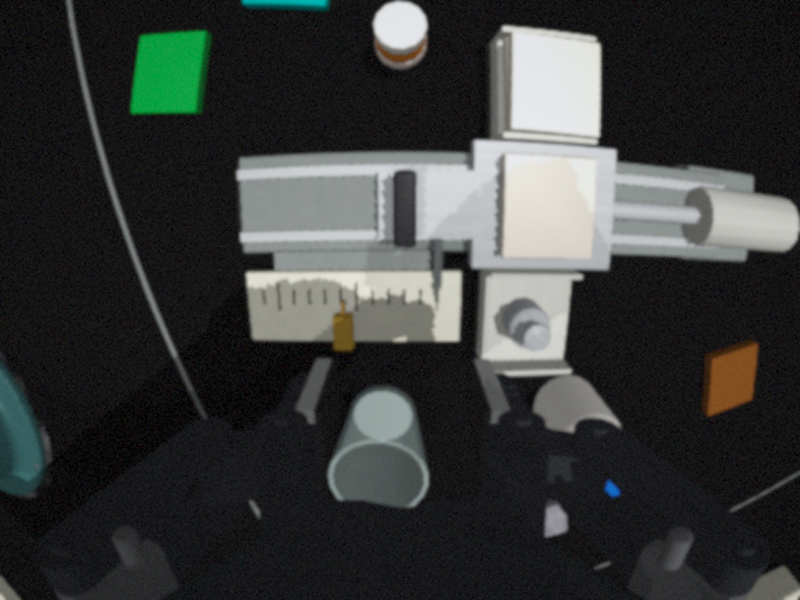

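The slide is home, with the pointer back at the zero tick (437,290). The plate (502–596) is centred on the stage (472–616), and everything else is in place.

```bash
python3 -c "
from bench import *
print(close_job())"
```

```text
the job is handed in; nothing more can be done
None
```

I slid the plate onto the middle of the stage, drew the slide to the clip's mark (within about 1 mm by camera), held it there over two seconds and eased it home; the job is handed in, with no verdict returned.

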